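Fetch the check weight from behind the bottles and tidy the tray

TASK

The balance needs its brass check weight, which stands in the back well of the bottle tray behind two large bottles, and the small bottle left on the balance pan belongs in that back well. Move both large bottles onto the black side mat so that they stand on it together, then exchange the other two, so that the weight stands in the middle of the pan and the small bottle in the back well; finally put each large bottle back in the very well it came from. Keep everything upright throughout and do not disturb the timer or the label roll.

Things in the scene. Friction and masses are not known exactly. Their poses are not given: they have to be found in the camera images.
- amber_bottle: Large round brown bottle with a black screw cap: body 63 mm across up to 98 mm, cap above it, 132 mm tall in all, 0.32 kg. Origin at the centre of its underside, z up. It starts in one of the two front wells of the tray, at that well's centre. Grip its body at 50 to 95 mm above its underside.
- diluent_bottle: Large round white bottle with an orange cap, slimmer than the brown one: body 54 mm across up to 97 mm, cap above it, 131 mm tall in all, 0.26 kg. Origin at the centre of its underside, z up. It starts in the other front well, at that well's centre. Grip its body at 50 to 95 mm above its underside.
- stain_bottle: Small round white bottle with a red cap: body 37 mm across up to 50 mm, cap above it, 82 mm tall in all, 0.09 kg. Origin at the centre of its underside, z up. It starts standing on the balance pan. Grip its body at 20 to 50 mm above its underside.
- weight: Brass check weight, a cylinder 31 mm across and 32 mm high with a knob 16 mm across on top, 45 mm tall in all, 0.2 kg. Origin at the centre of its underside, z up. It starts in the back well of the tray. Grip its cylinder at 17 to 32 mm above its underside.
- bottle_tray: Low grey tray fixed to the bench, 139 x 165 mm (x, y), floor 4 mm thick, walls 3 mm thick, 14 mm above the bench. Origin on the bench; x points from the front wells to the back well. Front wells: 78 mm square inside, centred at x = -30 mm, y = +40.5 and -40.5 mm. Back well: 52 mm square inside, centred at x = +38 mm, y = 0; the compartments beside it stay empty.
- back_well (a point): Centre of the floor of the tray's back well (52 mm square inside, walls 10 mm above this floor); axes as the tray's.
- pan (a point): Centre of the top face of the balance's round steel pan, 90 mm across, 52 mm above the bench, rigid. The white balance is fixed, 190 x 140 mm (x, y), its housing up to 42 mm high, display and keys on its -x half; this point lies 32 mm to +x of its middle; axes as the balance's.
- side_mat: Flat black rubber mat fixed to the bench, 150 x 180 mm (x, y), 4 mm thick, the side area for things in the way. Origin on the bench under its middle; a thing stands on it at 4 mm above the origin.
- timer: Bystander: flat white lab timer, 56 x 66 x 18 mm, lying loose behind the work near the large cabinet. Origin at the centre of its underside. Not to be moved.
- label_roll: Bystander: roll of white labels, 67 mm across and 31 mm high, standing flat and loose behind the work near the large cabinet. Origin at the centre of its underside. Not to be moved.
Mind the look-alikes: they are no part of the job. There is more than one size of the stain_bottle; the one meant has the size given above.

How it is judged:
By the outcome, as a careful person would: the job done as asked, in the order asked, and still so for the second after the job is handed in, with the robot touching nothing.
It also fails if it takes over 144 s, if anything falls off the work surface, if the arm or the gripper's body presses on something with over 40 N, if the wrist force passes 120 N, or if a joint passes its speed limit or range.

ROBOT

A 6-joint arm with a two-finger parallel gripper is mounted at the origin on a cart in front of the work surface, level with it; the furniture and walls round the work are solid. World frame = base frame: x ahead of the robot, y to its left, z up, the work surface at z = 0. Lengths are in m, angles in degrees, forces in N, time in s.
With the tool pointing down it reaches from about 0.325 to 0.775 m from the base axis. Payload 5.5 kg.
Tool frame: the origin (TCP) lies at the centre of the arm's flange, where the gripper is bolted on; the fingertips stand 182 mm ahead of it and the grasp point (between the pads) lies 163 mm ahead of it; z points along the fingers, y is the line along which they close (so a half turn about z gives the same grasp; the last joint's range is limited). The gripper opens to 88 mm and grips with 3 to 60 N. Pads are 20 mm wide; open, the fingers measure 115 mm over their backs; the gripper's body (75 mm by 178 mm) begins 61 mm behind the grasp point.
Start: joints at [-70.972, 5.22, 70.514, -0, 104.267, -3.249], TCP at [0.227, -0.555, 0.405] pointing down, gripper open.
Joint ranges: [-164.24, 164.24], [-49.07, 125.15], [9.68, 141.18], [-86.29, 266.29], [3.28, 154.24], [-151.56, 151.56]. Speed limits (degrees/s): [147.25, 147.25, 172.46, 180, 180, 180].

INTERFACE

Orientations are given as [roll, pitch, yaw] about the fixed x, y, z axes, in that order (R = Rz(yaw) Ry(pitch) Rx(roll)).
In Python, from station import r gives the robot as it stands. The module is installed in compiled form; this text tells all that it offers. Calls block until the motion is done:
- r.reach(position, orientation): joint-space move of the TCP to a pose.
- r.servo_line(position, rotation=None, speed=0.15): straight line of the TCP; rotation=None keeps the orientation; speed is the mean speed in m/s.
- r.move_joints(angles): joint-space move.
- r.let_go() and r.grab(squeeze=None): open the fingers fully, or close them until they stop; squeeze is the grip in N (None keeps the last).
- r.wait(seconds).
- r.inverse_kinematics(position, orientation): joint angles nearest the present ones, or None.
- r.sense(): the state.
- r.snapshot(name): name is "scene" or "side" or "wrist"; returns a dict with "frame" (400x640x3 uint8, red, green, blue), "fx", "fy", "cx", "cy" (pixels), "R" (3x3) and "t" (3): a world point X has camera coordinates R X + t. Camera axes: x right, y down, z forward; pixel columns grow to the right and rows downward; lengths in m; the calibration is good to about 2 mm. The wrist camera is an equidistant fisheye: a pixel r from the principal point sees the ray r / f radians off the axis. A picture is of the moment at which its call begins. There is no depth.
A pose or a line that the arm cannot do raises r.IKError and nothing moves.
- r.hand_in(): hands the job in; it is judged then, once.
The state is a dict: "clock": time; "joints": joint angles; "joint_vel": joint speeds; "joint_torque": joint torques, N m; "tcp_pos": TCP position; "orientation": TCP orientation; "contact_force": force on the tool from outside, world axes, zero at the start; "torque": the same for the moment, N m; "opening": finger opening in m; "gripper_force": force on a finger pad.
Only numpy, scipy, OpenCV 4.12 (cv2) and the standard library are available. Lean on these libraries where they do the work, as an engineer would, in place of code of your own. Each camera call takes 0.05 s, during which the arm holds its last target. There are 200 camera calls.

## Working session

There is one attempt and no reset: what is moved stays moved. The work goes in short steps, each a Python script; the robot and the scene stay as the last script left them, time stands still between calls to the robot, and variables do not carry over. Pictures are saved under pics/ and viewed, at most 14 in all, crops included, and the job is handed in when it is done.

```bash
mkdir -p pics
python3 - <<'E'
from station import r
import cv2,numpy as np,pickle
d={}
for n in("scene","side","wrist"):
    s=r.snapshot(n);d[n]=s
    cv2.imwrite(f"pics/{n}0.png",s["frame"][:,:,::-1])
    print(n,s["fx"],s["fy"],s["cx"],s["cy"],np.round(s["R"],3).tolist(),np.round(s["t"],3), np.round(-np.array(s["R"]).T@s["t"],3))
pickle.dump(d,open("d0.pkl","wb"))
print(r.sense())
E
```

```text
scene 398.5165033010759 398.5165033010759 318.04035744461686 205.3116622803489 [[0.487, -0.874, -0.015], [-0.466, -0.244, -0.851], [0.739, 0.421, -0.526]] [-0.236  0.307  0.446] [-0.073 -0.319  0.492]
side 487.12900646687683 487.12900646687683 320.4294828492044 194.92802004201533 [[1.0, 0.018, -0.023], [-0.008, -0.599, -0.801], [-0.028, 0.801, -0.598]] [-0.583  0.093  0.968] [ 0.611 -0.709  0.64 ]
wrist 309.70691628693146 309.70691628693146 323.4731915657801 197.54245104679163 [[0.379, -0.925, -0.002], [-0.897, -0.368, 0.244], [-0.227, -0.091, -0.97]] [-0.6   -0.03   0.391] [ 0.289 -0.531  0.385]
{'clock': 0.15, 'joints': array([-7.09718797e+01,  5.25455462e+00,  7.05664448e+01, -1.36944908e-03,
        1.04266032e+02, -3.24631082e+00]), 'joint_vel': array([ 0.02077462, -0.08646425, -0.21494686,  0.03079993, -0.04623499,
       -0.06936797]), 'joint_torque': array([ 1.10220717e-03, -4.47046423e+01, -4.06906879e+01,  6.98393793e-02,
        2.75127240e-02, -9.70246901e-05]), 'tcp_pos': array([ 0.22746116, -0.55527116,  0.40374816]), 'orientation': array([-1.79913033e+02, -3.60285424e-03,  2.22740919e+01]), 'contact_force': array([ 0.46469716, -0.27958729,  0.6751844 ]), 'torque': array([ 0.01804128,  0.0178473 , -0.02298506]), 'gripper_force': 0.0, 'opening': 0.0875996771114798}
```

View pics/scene0.png

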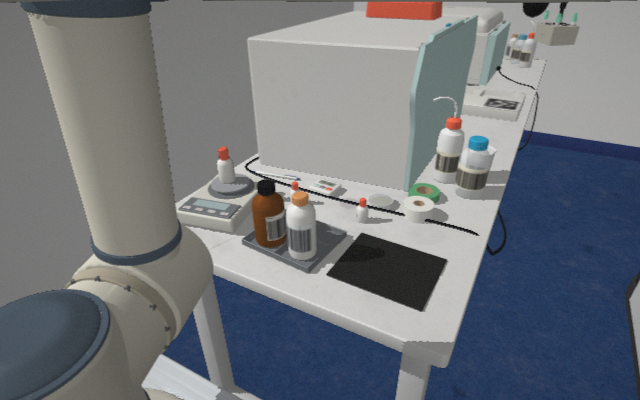

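View pics/side0.png

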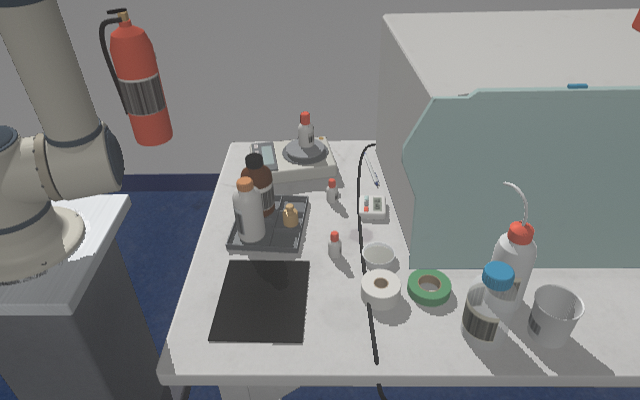

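The scene view shows the brown bottle at (267,215), the white/orange one at (302,228), the mat around (388,268), the stain bottle at (226,170) on the pan, and look-alikes at (295,190) and (362,210). The side view shows the tray corners at about (246,197), (310,197), (304,249), (229,247), the weight at (290,215), the mat at (262,300), the label roll at (381,288) and the timer at (372,207).

```bash
cat > h.py <<'E'
import numpy as np,cv2
def ray(s,p):
    u=(p[0]-s["cx"])/s["fx"];v=(p[1]-s["cy"])/s["fy"]
    if s.get("fish"):
        th=np.hypot(u,v);k=np.sin(th)/max(th,1e-9);d=np.array([u*k,v*k,np.cos(th)])
    else: d=np.array([u,v,1.])
    R=np.array(s["R"]);return -R.T@np.array(s["t"]),R.T@d
def onz(s,p,z):
    c,d=ray(s,p);return c+d*(z-c[2])/d[2]
def proj(s,X):
    c=np.array(s["R"])@np.array(X)+np.array(s["t"])
    if s.get("fish"):
        rr=np.hypot(c[0],c[1]);k=np.arctan2(rr,c[2])/max(rr,1e-9);return np.array([s["cx"]+s["fx"]*c[0]*k,s["cy"]+s["fy"]*c[1]*k])
    return np.array([s["cx"]+s["fx"]*c[0]/c[2],s["cy"]+s["fy"]*c[1]/c[2]])
E
python3 - <<'E'
import pickle;from h import *
d=pickle.load(open("d0.pkl","rb"));s=d["side"];c=d["scene"]
f=lambda s,l,z:print([np.round(onz(s,p,z)[:2],3).tolist() for p in l])
print("mat");f(s,[(228,262),(310,262),(307,339),(214,335)],.004)
print("tray");f(s,[(246,197),(310,197),(304,249),(229,247)],.014)
print("pan side/scene");f(s,[(305,152)],.052);f(c,[(231,186)],.052)
print("caps top amber, diluent, stain, weight");f(s,[(254,159)],.136);f(s,[(245,184)],.135);f(s,[(305,116)],.134);f(s,[(291,207)],.049)
f(c,[(266,186)],.136);f(c,[(301,199)],.135);f(c,[(223,152)],.134)
print("lookalikes base, timer, roll, bowl,cabinet front-left");f(s,[(332,201),(335,256)],0);f(s,[(372,207)],.018);f(s,[(381,282)],.031);f(s,[(379,254)],.03);f(s,[(409,240)],0)
f(s,[(362,200),(365,160),(362,250),(376,360)],0)
E
```

```text
mat
[[0.413, -0.063], [0.565, -0.064], [0.567, -0.234], [0.419, -0.226]]
tray
[[0.422, 0.123], [0.559, 0.122], [0.554, -0.04], [0.411, -0.033]]
pan side/scene
[[0.545, 0.243]]
[[0.527, 0.252]]
caps top amber, diluent, stain, weight
[[0.457, 0.083]]
[[0.451, 0.001]]
[[0.548, 0.261]]
[[0.526, 0.043]]
[[0.443, 0.085]]
[[0.434, 0.004]]
[[0.529, 0.262]]
lookalikes base, timer, roll, bowl,cabinet front-left
[[0.606, 0.125], [0.611, -0.044]]
[[0.688, 0.08]]
[[0.688, -0.14]]
[[0.69, -0.071]]
[[0.755, -0.001]]
[[0.671, 0.128], [0.686, 0.287], [0.663, -0.028], [0.672, -0.269]]
```

View pics/wrist0.png

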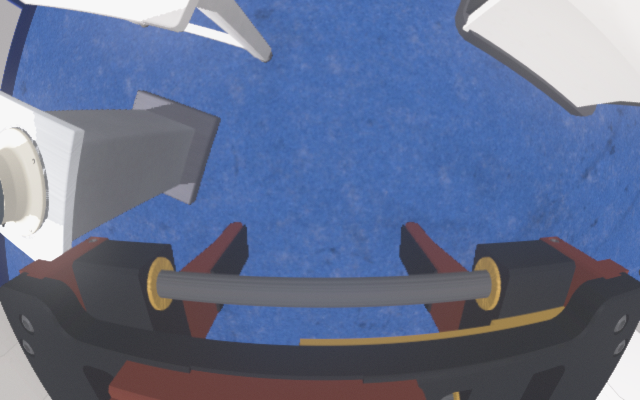

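The wrist view shows only the floor and the fingers at its lower edge. Next I take wrist views over the tray, pan and mat.

Run:
```python
from station import r
import cv2,numpy as np,pickle
d={}
for n,p in(("A",[.50,-.04,.42]),("B",[.52,.17,.42])):
    r.reach(p,[180,0,90]);r.wait(.3)
    s=r.snapshot("wrist");s["fish"]=True;d[n]=s;d[n+"s"]=r.sense()
    cv2.imwrite(f"pics/w{n}.png",s["frame"][:,:,::-1])
    print(r.sense()["tcp_pos"],r.sense()["orientation"],r.sense()["clock"])
pickle.dump(d,open("d1.pkl","wb"))
```

```text
[ 0.50002565 -0.04030387  0.41993214] [-1.79992179e+02  6.26866045e-04  8.99652137e+01] 2.5917
[0.52014963 0.16905791 0.42013653] [1.79985962e+02 1.81431577e-03 8.99115088e+01] 3.7917
```

View pics/wA.png

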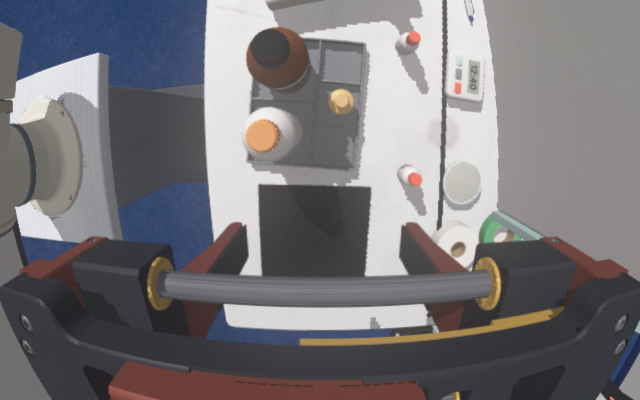

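View pics/wB.png

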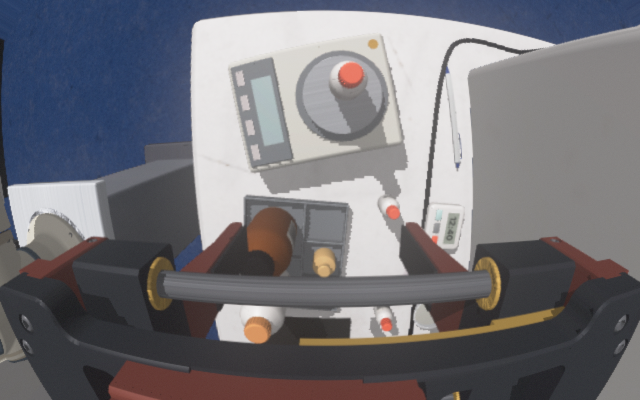

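wA shows the tray with corners at about (366,40), (248,165), (354,169), the amber cap at (270,50), orange cap at (263,136), weight knob at (342,101) and the mat's near edge from (258,184) to (371,186). wB shows the pan centred near (341,95) with the red cap at (351,75). I now refine these with masks.

Run:
```python
import pickle;from h import *
d=pickle.load(open("d1.pkl","rb"));d0=pickle.load(open("d0.pkl","rb"))
def blob(s,lo,hi,box):
    h=cv2.cvtColor(s["frame"],cv2.COLOR_RGB2HSV);m=cv2.inRange(h,lo,hi);k=np.zeros_like(m);x0,y0,x1,y1=box;k[y0:y1,x0:x1]=m[y0:y1,x0:x1]
    c=max(cv2.findContours(k,0,1)[0],key=cv2.contourArea);return c
A,B,S,C=d["A"],d["B"],d0["side"],d0["scene"]
def pr(n,s,c,z):
    (x,y),rad=cv2.minEnclosingCircle(c);M=cv2.moments(c);p=(M['m10']/M['m00'],M['m01']/M['m00']);print(n,np.round((x,y,rad),1),np.round(p,1),np.round(onz(s,(x,y),z)[:2],4),np.round(onz(s,p,z)[:2],4))
pr("orange A",A,blob(A,(5,120,120),(18,255,255),(235,110,300,160)),.130)
pr("ambercap A",A,blob(A,(0,0,0),(180,255,45),(245,25,300,75)),.133)
pr("knob A",A,blob(A,(10,70,60),(30,255,255),(320,80,370,125)),.045)
pr("red B",B,blob(B,(0,150,120),(8,255,255),(325,50,380,100)),.130)
pr("red look A",A,blob(A,(0,150,120),(8,255,255),(400,160,430,195)),.05)
pr("red look2 A",A,blob(A,(0,150,120),(8,255,255),(400,30,430,60)),.05)
for n,s,cs,z in(("tray A",A,[(366,40),(248,165),(354,169),(310,165),(318,38)],.014),("tray B",B,[(246,197),(350,203)],.014),("mat A",A,[(258,184),(371,186)],.004)):
    print(n,[np.round(onz(s,p,z)[:2],4).tolist() for p in cs])
# pan: points -> plane -> circle fit
g=cv2.cvtColor(B["frame"],cv2.COLOR_RGB2GRAY)
c=blob(B,(0,0,40),(180,60,140),(290,45,395,145));P=np.array([onz(B,p,.052)[:2] for p in c[:,0]])
h=cv2.convexHull(P.astype(np.float32))[:,0]
print("pan",cv2.minEnclosingCircle(P.astype(np.float32)),np.round(P.min(0),4),np.round(P.max(0),4),len(P))
for n,s,cs in(("mat side",S,blob(S,(0,0,0),(180,255,40),(205,255,315,345))),):
    Q=np.array([onz(s,p,.004)[:2] for p in cs[:,0]]).astype(np.float32);print(n,cv2.minAreaRect(Q))
for n,X in(("scene",C),("side",S)):
    print(n,[np.round(proj(X,v),1).tolist() for v in [onz(A,(342,101),.049)]])
for nm,im,b in(("A",A,(230,20,440,195)),("B",B,(220,30,410,220))):
    x0,y0,x1,y1=b;cv2.imwrite(f"pics/c{nm}.png",cv2.resize(im["frame"][y0:y1,x0:x1,::-1],None,fx=3,fy=3,interpolation=cv2.INTER_CUBIC))
```

```text
orange A [262.5 135.5  15.6] [261.7 135.2] [0.4467 0.0135] [0.4459 0.0138]Traceback (most recent call last):
  File "<stdin>", line 10, in <module>
  File "<stdin>", line 5, in blob
ValueError: max() iterable argument is empty
```

```bash
cat > m.py <<'E'
import pickle;from h import *
d=pickle.load(open("d1.pkl","rb"));d0=pickle.load(open("d0.pkl","rb"))
def blob(s,lo,hi,box):
    h=cv2.cvtColor(s["frame"],cv2.COLOR_RGB2HSV);m=cv2.inRange(h,lo,hi);k=np.zeros_like(m);x0,y0,x1,y1=box;k[y0:y1,x0:x1]=m[y0:y1,x0:x1]
    return max(cv2.findContours(k,0,1)[0],key=cv2.contourArea,default=None)
def pr(n,s,c,z):
    if c is None: return print(n,"none")
    (x,y),rad=cv2.minEnclosingCircle(c);M=cv2.moments(c);p=(M['m10']/M['m00'],M['m01']/M['m00']);print(n,np.round((x,y,rad),1),np.round(p,1),np.round(onz(s,(x,y),z)[:2],4),np.round(onz(s,p,z)[:2],4))
E
python3 - <<'E'
from m import *
A,B,S,C=d["A"],d["B"],d0["side"],d0["scene"]
print(cv2.cvtColor(A["frame"],cv2.COLOR_RGB2HSV)[[50,50,50,186,220],[265,275,300,300,300]],B["frame"][[95,95,95,140,95],[310,300,375,341,392]])
pr("orange A",A,blob(A,(5,120,120),(18,255,255),(235,110,300,160)),.130)
pr("ambercap A",A,blob(A,(0,0,0),(180,110,75),(240,22,300,80)),.133)
pr("knob A",A,blob(A,(10,70,60),(30,255,255),(320,80,370,125)),.045)
pr("red B",B,blob(B,(0,150,120),(8,255,255),(325,50,380,100)),.130)
pr("red look A",A,blob(A,(0,150,120),(8,255,255),(400,160,430,195)),.05)
pr("red look2 A",A,blob(A,(0,150,120),(8,255,255),(400,30,430,60)),.05)
for n,s,cs,z in(("tray A",A,[(366,40),(248,165),(354,169)],.014),("tray B",B,[(246,197),(350,203)],.014),("mat A",A,[(258,184),(371,186)],.004)):
    print(n,[np.round(onz(s,p,z)[:2],4).tolist() for p in cs])
c=blob(B,(0,0,40),(180,90,140),(290,45,395,145));P=np.array([onz(B,p,.052)[:2] for p in c[:,0]]).astype(np.float32)
print("pan",cv2.minEnclosingCircle(P),len(P))
Q=np.array([onz(S,p,.004)[:2] for p in blob(S,(0,0,0),(180,255,40),(205,255,315,345))[:,0]]).astype(np.float32);print("mat side",cv2.minAreaRect(Q))
print([np.round(proj(X,onz(A,(342,101),.049)),1).tolist() for X in (C,S)])
for nm,im,b in(("A",A,(230,20,440,195)),("B",B,(220,30,410,220))):
    x0,y0,x1,y1=b;cv2.imwrite(f"pics/c{nm}.png",cv2.resize(im["frame"][y0:y1,x0:x1,::-1],None,fx=3,fy=3,interpolation=cv2.INTER_CUBIC))
E
```

```text
[[158  14  75]
 [150   7  71]
 [ 10  90  96]
 [ 20  11  67]
 [  0   4  60]] [[170 170 174]
 [136 138 141]
 [170 169 174]
 [105 104 105]
 [197 193 187]]
orange A [262.5 135.5  15.6] [261.7 135.2] [0.4467 0.0135] [0.4459 0.0138]
ambercap A [271.2  48.2  18.9] [273.5  48.3] [0.4553 0.0912] [0.4573 0.091 ]
knob A [340.5 101.5  13. ] [340.6 101.5] [0.5199 0.0481] [0.52   0.0482]
red B none
red look A none
red look2 A none
tray A [[0.5537, 0.1306], [0.4033, -0.0289], [0.5392, -0.0349]]
tray B [[0.4185, 0.138], [0.5552, 0.1296]]
mat A [[0.4133, -0.056], [0.5632, -0.059]]
pan ((0.542559027671814, 0.25890761613845825), 0.050657693296670914) 364Traceback (most recent call last):
  File "<stdin>", line 14, in <module>
TypeError: 'NoneType' object is not subscriptable
```

Run:
```python
from m import *
A,B,S,C=d["A"],d["B"],d0["side"],d0["scene"]
hs=cv2.cvtColor(B["frame"],cv2.COLOR_RGB2HSV);print(hs[75,351],hs[70,345],cv2.cvtColor(S["frame"],cv2.COLOR_RGB2HSV)[300,260])
def red(s,b):
    h=blob(s,(0,110,110),(8,255,255),b);k=blob(s,(172,110,110),(180,255,255),b)
    return max([x for x in(h,k) if x is not None],key=cv2.contourArea)
pr("red B",B,red(B,(325,50,380,100)),.130)
pr("look A",A,red(A,(395,160,430,195)),.05);pr("look2 A",A,red(A,(395,25,430,60)),.05)
Q=np.array([onz(S,p,.004)[:2] for p in blob(S,(0,0,0),(180,255,75),(205,255,315,345))[:,0]]).astype(np.float32);print("mat side",cv2.minAreaRect(Q))
for nm,im,b in(("B",B,(220,30,410,175)),):
    x0,y0,x1,y1=b;cv2.imwrite(f"pics/c{nm}.png",cv2.resize(im["frame"][y0:y1,x0:x1,::-1],None,fx=4,fy=4,interpolation=cv2.INTER_CUBIC))
```

```text
[  5 146 233] [  5 144 234] [ 0  5 55]
red B [350.7  73.8  12.4] [350.7  73.8] [0.5446 0.2767] [0.5446 0.2767]
look A [414.3 179.2   6.7] [414.4 178.9] [ 0.6084 -0.0407] [ 0.6085 -0.0404]
look2 A [413.6  37.1   5.7] [413.8  36.7] [0.6051 0.1286] [0.6053 0.1291]
mat side ((0.48680391907691956, -0.14885839819908142), (0.18013335764408112, 0.14900408685207367), 88.50294494628906)
```

View pics/cB.png

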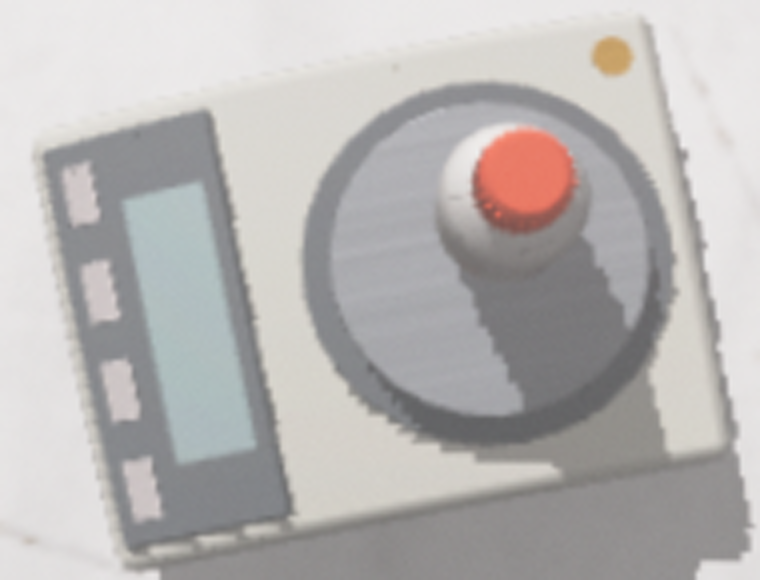

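The crop shows the light steel disk spanning crop x 330–650, y 100–416, with a darker ring outside it, and the stain bottle off-centre toward the back-left of the pan.

Run:
```python
from m import *
B=d["B"]
f=lambda u,v,z:onz(B,(220+u/4,30+v/4),z)[:2]
for nm,L in(("inner",[(330,260),(650,260),(490,100),(490,416),(375,150),(605,150),(372,368)]),("outer",[(304,260),(672,260),(488,82),(488,445),(358,135)])):
    for z in(.052,):
        P=np.array([f(*p,z) for p in L]);M=np.c_[2*P,np.ones(len(P))];x=np.linalg.lstsq(M,(P**2).sum(1),rcond=None)[0]
        print(nm,z,np.round(x[:2],4),round(float(np.sqrt(x[2]+x[0]**2+x[1]**2)),4))
print(f(523,178,.133))
C=d0["scene"];S=d0["side"]
for n,X in(("pan",(.5426,.2589,.052)),("staintop",(.5444,.276,.134)),("orange",(.446,.0135,.135)),("mat",(.487,-.149,.004))): print(n,proj(C,X),proj(S,X))
c,dd=ray(B,(341,95));print(c)
```

```text
inner 0.052 [0.5425 0.2651] 0.0452
outer 0.052 [0.5421 0.2639] 0.0519
[0.54436505 0.27566474]
pan [232.90059407 182.52655529] [304.30730869 148.28196687]
staintop [222.79063558 148.34394172] [303.86788529 112.93315635]
orange [299.86378819 194.7873347 ] [243.26490776 180.17409103]
mat [388.67761524 266.179466  ] [262.45753691 297.4171662 ]
[0.52089067 0.23453632 0.4019023 ]
```

```bash
cat > mv.py <<'E'
from station import r
import numpy as np,cv2
G=.163
def st(n=""):
    s=r.sense();print(n,"t%.1f"%s["clock"],np.round(s["tcp_pos"],4),"open%.4f"%s["opening"],"gf%.1f"%s["gripper_force"],"F",np.round(s["contact_force"],1));return s
def pick(x,y,z,g,yaw,clear,lift,squeeze,v=.12):
    zt=z+g+G;o=[180,0,yaw]
    r.reach([x,y,zt+clear],o);r.servo_line([x,y,zt],speed=v);st("down")
    r.grab(squeeze);st("grab")
    r.servo_line([x,y,zt+lift],speed=v);st("lift")
def place(x,y,z,g,yaw,lift,clear,v=.1):
    zt=z+g+G;o=[180,0,yaw]
    p=r.sense()["tcp_pos"];zl=max(p[2],zt+lift)
    r.servo_line([x,y,zl],o,speed=.2)
    r.servo_line([x,y,zt+.001],speed=v);st("set")
    r.let_go();st("free")
    r.servo_line([x,y,zt+clear],speed=.2)
def snap(n,nm):
    s=r.snapshot(n);cv2.imwrite(f"pics/{nm}.png",s["frame"][:,:,::-1]);return s
E
python3 - <<'E'
from mv import *
pick(.4462,.0134,.004,.082,85.5,.09,.045,25)
place(.487,-.195,.004,.082,88.5,.045,.09)
st("end")
E
```

```text
down t5.5 [0.4465 0.0135 0.2499] open0.0880 gf0.0 F [-0.3 -0.   0.9]
grab t6.1 [0.4462 0.0134 0.2491] open0.0537 gf25.0 F [-0.9 -0.5  1.2]
lift t6.6 [0.4462 0.0134 0.2936] open0.0537 gf25.0 F [-0.3 -0.6 -2.2]
set t8.4 [ 0.4869 -0.1947  0.2495] open0.0540 gf25.0 F [-0.1  0.2 -1.8]
free t9.1 [ 0.487 -0.195  0.25 ] open0.0881 gf0.0 F [ 1.   0.2 -0.3]
end t9.7 [ 0.4869 -0.195   0.3381] open0.0879 gf0.0 F [-0.  -0.7 -0.2]
```

Run:
```python
from mv import *
pick(.4530,.0930,.004,.082,85.5,.09,.045,28,v=.08)
place(.487,-.108,.004,.082,88.5,.045,.09,v=.05)
# look at the well and pan from above
import pickle
d={}
for n,p in(("D",[.50,-.03,.40]),("E",[.53,.20,.40])):
    r.reach(p,[180,0,90]);r.wait(.4);s=snap("wrist","w"+n);s["fish"]=True;d[n]=s
pickle.dump(d,open("d1.pkl","wb"));snap("side","side1")
```

```text
down t12.1 [0.4532 0.093  0.2497] open0.0878 gf0.0 F [0.3 0.4 0.9]
grab t12.6 [0.453  0.093  0.2492] open0.0626 gf28.0 F [-0.6  0.1  1.4]
lift t13.3 [0.453  0.093  0.2939] open0.0629 gf28.0 F [-0.2 -0.1 -3.1]
set t15.6 [ 0.4871 -0.1081  0.2504] open0.0627 gf28.0 F [-0.2  0.1 -2.6]
free t16.1 [ 0.487  -0.108   0.2501] open0.0877 gf0.0 F [ 0.1  0.4 -0.1]
```

View pics/wD.png

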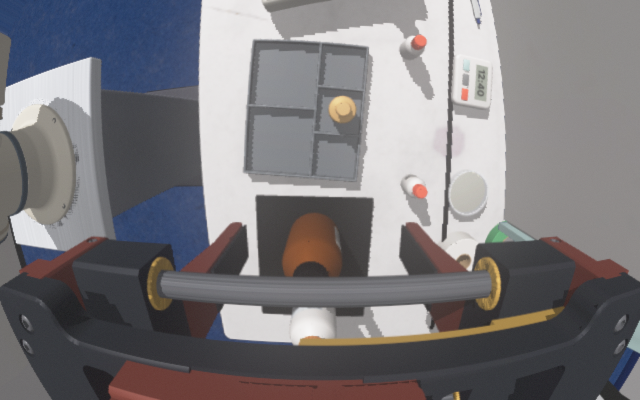

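Run:
```python
from m import *
E,D=d["E"],d["D"]
pr("red E",E,blob(E,(0,110,110),(8,255,255),(290,30,420,200)),.133)
pr("knob D",D,blob(D,(10,70,60),(30,255,255),(300,60,390,150)),.045)
```

```text
red E [340.8 107.   13. ] [340.7 107. ] [0.5445 0.2765] [0.5445 0.2765]
knob D [341.9 108.8  13.7] [341.8 108.9] [0.5199 0.0487] [0.5198 0.0486]
```

wD shows both bottles standing on the mat (315,235 and 315,320) and the tray corners clear at (254,41), (368,46), (359,181), (246,176), with the weight at (342,109).

Run:
```python
from m import *
from mv import *
D=d["D"];h=cv2.cvtColor(D["frame"],cv2.COLOR_RGB2GRAY)
P=np.array([onz(D,p,.014)[:2] for p in[(253.5,40.5),(368.5,46),(359.5,181.5),(245.5,176.5)]]);c=P.mean(0)
e=(P[1]+P[2]-P[0]-P[3])/2;e2=(P[0]+P[1]-P[2]-P[3])/2
print(P.round(4).tolist(),c,np.linalg.norm(e),np.degrees(np.arctan2(e[1],e[0])),np.linalg.norm(e2),np.degrees(np.arctan2(-e2[0],e2[1])))
print("knob z.036/.032",onz(D,(341.8,108.9),.034)[:2])
W=np.array([onz(D,p,.014)[:2] for p in[(317,88),(366,92),(362,138),(315,132)]]);print("well",W.round(4).tolist(),W.mean(0))
pick(.5445,.2762,.052,.038,85.5,.09,.04,12,v=.08)
place(.4525,.0935,.004,.038,85.5,.088,.08,v=.06)
st("end")
```

```text
[[0.4166, 0.1365], [0.5534, 0.1273], [0.5437, -0.0372], [0.4041, -0.0304]] [0.47943049 0.04905304] 0.1384153798438253 -3.3032963544660014 0.16605467249681077 -3.8264166240100606
knob z.036/.032 [0.52041941 0.04904267]
well [[0.4926, 0.0747], [0.5501, 0.0706], [0.5457, 0.0155], [0.4901, 0.0224]] [0.51961278 0.04580922]
down t20.8 [0.5447 0.2763 0.2539] open0.0877 gf0.0 F [0.2 0.7 0.9]
grab t21.7 [0.5445 0.2762 0.253 ] open0.0369 gf12.0 F [-0.  -0.5  0.7]
lift t22.3 [0.5445 0.2762 0.2932] open0.0367 gf12.0 F [ 0.8  0.4 -0.5]
set t25.1 [0.4527 0.0935 0.2065] open0.0367 gf12.0 F [ 0.2 -0.5 -0.5]
free t26.0 [0.4525 0.0935 0.206 ] open0.0875 gf0.0 F [-0.1 -0.5  0.7]
end t26.6 [0.4524 0.0935 0.2844] open0.0882 gf0.0 F [0.2 0.3 0.1]
```

Run:
```python
from mv import *
x,y,z=.519,.048,.004+.0308+G
r.reach([x,y,z+.09],[180,0,86]);r.servo_line([x,y,z+.012],speed=.1);r.servo_line([x,y,z],speed=.03);r.wait(.2);st("down")
r.grab(30);st("grab");r.servo_line([x,y,z+.09],speed=.08);st("lift")
place(.5425,.2651,.052,.0308,86,.03,.08,v=.04)
r.reach([.53,.19,.40],[180,0,90]);r.wait(.4)
import pickle;s=snap("wrist","wF");s["fish"]=True;pickle.dump({"E":s},open("d1.pkl","wb"));st()
```

```text
down t28.7 [0.5191 0.048  0.198 ] open0.0879 gf0.0 F [-0.1  0.7  0.2]
grab t29.6 [0.5191 0.048  0.198 ] open0.0290 gf29.9 F [1.7 0.5 0.2]
lift t30.9 [0.5189 0.048  0.287 ] open0.0288 gf29.9 F [-1.  -0.5 -2.2]
set t33.3 [0.5426 0.2651 0.2473] open0.0287 gf29.9 F [-0.4 -0.3 -2.4]
free t34.3 [0.5425 0.2651 0.2468] open0.0878 gf0.0 F [ 0.3 -0.2 -0.4]
 t35.8 [0.5301 0.1905 0.3994] open0.0879 gf0.0 F [-0.5  0.5  0.2]
```

View pics/wF.png

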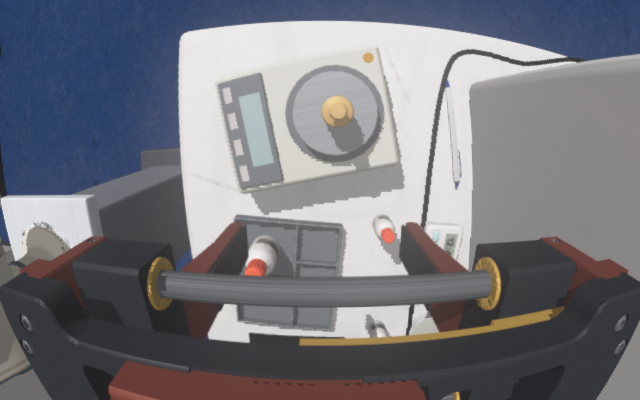

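Run:
```python
from m import *
E=d["E"]
pr("weight",E,blob(E,(10,70,60),(30,255,255),(290,50,400,170)),.084)
pr("stain",E,blob(E,(0,110,110),(8,255,255),(240,200,330,300)),.085)
```

```text
weight [337.  111.   15.7] [337.  110.9] [0.5428 0.2661] [0.5428 0.2662]
stain [254.7 268.9  11. ] [255.4 268. ] [0.4555 0.1019] [0.4564 0.103 ]
```

wF shows the weight centred on the pan (337,111) and the stain bottle upright in the left front well, its cap at (256,268) and partly hidden. Next is the stain bottle to the back well.

Run:
```python
from mv import *
pick(.4525,.0935,.004,.038,86,.09,.03,12,v=.08)
place(.5175,.0475,.004,.038,86,.03,.09,v=.05)
pick(.487,-.108,.004,.082,88.5,.09,.045,28,v=.08)
place(.4520,.0925,.004,.082,86,.045,.09,v=.05)
pick(.487,-.195,.004,.082,88.5,.09,.045,25,v=.08)
place(.4462,.0120,.004,.082,86,.045,.1,v=.05)
r.reach([.48,-.10,.42],[180,0,90]);r.wait(.4)
snap("wrist","wG");s=snap("side","side2");st()
cv2.imwrite("pics/side2c.png",cv2.resize(s["frame"][100:350,190:420,::-1],None,fx=2.4,fy=2.4))
```

```text
down t37.8 [0.4528 0.0935 0.2057] open0.0879 gf0.0 F [ 0.2 -1.  -0.9]
grab t38.6 [0.4525 0.0935 0.205 ] open0.0367 gf12.0 F [-0.8 -0.1 -0.1]
lift t39.1 [0.4526 0.0935 0.2356] open0.0369 gf12.0 F [-0.5  0.7 -0.8]
set t40.4 [0.5175 0.0475 0.2058] open0.0369 gf12.0 F [ 0.3  0.2 -0.7]
free t41.3 [0.5175 0.0475 0.206 ] open0.0878 gf0.0 F [ 0.4 -0.3  0.7]
down t43.9 [ 0.4872 -0.1081  0.2497] open0.0877 gf0.0 F [-0.5  0.6  0. ]
grab t44.4 [ 0.4871 -0.108   0.2492] open0.0625 gf28.0 F [0.2 0.4 0.8]
lift t45.1 [ 0.487  -0.108   0.2938] open0.0630 gf28.0 F [ 0.1 -0.9 -2.6]
set t47.3 [0.4521 0.0926 0.2504] open0.0622 gf28.0 F [ 0.7  0.8 -2.2]
free t47.9 [0.452  0.0925 0.2501] open0.0878 gf0.0 F [-0.1  0.  -0.7]
down t50.9 [ 0.4872 -0.1951  0.2498] open0.0876 gf0.0 F [0.2 0.3 0.1]
grab t51.5 [ 0.487  -0.195   0.2491] open0.0537 gf25.0 F [ 0.1 -0.3  0. ]
lift t52.2 [ 0.487  -0.195   0.2939] open0.0538 gf25.0 F [-0.6  0.  -2.4]
set t54.5 [0.4463 0.012  0.2505] open0.0537 gf25.0 F [ 0.5  0.1 -1.4]
free t55.2 [0.4462 0.012  0.25  ] open0.0879 gf0.0 F [ 0.2  0.3 -0.5]
 t56.9 [ 0.48   -0.0996  0.42  ] open0.0877 gf0.0 F [ 0.2 -0.5  0.3]
```

View pics/wG.png

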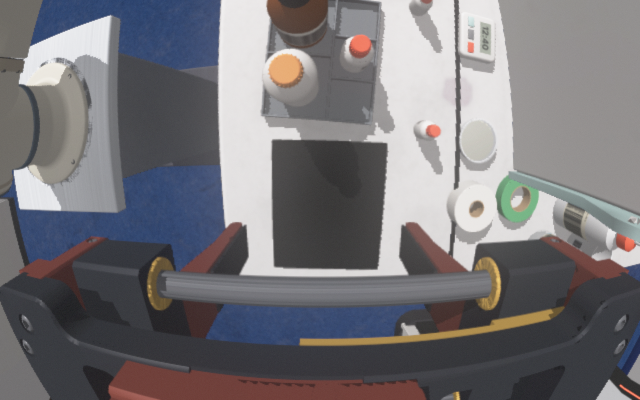

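View pics/side2c.png

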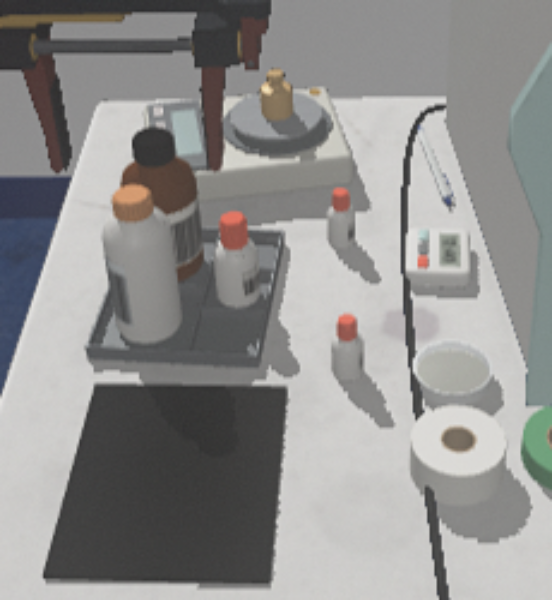

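Both large bottles stand in their own wells, the stain bottle stands in the back well (crop 237,265) and the weight on the pan (277,95). The mat is empty, and the timer and label roll have not moved.

```bash
python3 -c "
from station import r
print(r.hand_in())"
```

```text
the job is handed in; nothing more can be done
None
```

The job is done and handed in at about 57 s: the weight stands mid-pan, the small bottle is in the back well, both large bottles are back in their own wells, and the last pictures show everything upright with the timer and label roll undisturbed.

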